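Shut and button down a finds case

TASK

Get the glazed plywood finds case ready to leave the bench: take the calliper that lies across its open top and lay it gently, flat, in the long shallow grey tray, then lower the hinged lid until it is fully shut, without slamming it, and turn both wooden turnbuttons so that each points squarely across the edge of the lid. A turnbutton that sticks out over the opening must first be turned aside or the lid cannot go down. Leave the two finds inside and everything else on the table as they are.

Things in the scene. Friction and masses are not known exactly. Their poses are not given: they have to be found in the camera images.
- case: Plywood transit case, fixed to the table, 250 (x) x 240 (y) x 85 high, walls 18 thick, open on top; a dark foam bed inside reaches 30 above the table. Origin: centre of the underside. Its lid hinges on the inside top edge of the +y wall; the two turnbuttons sit on top of the -y wall (the free rim). Place varies by about 60 x 100 mm, turn by 0.4 rad either way.
- lid (a joint): Lid angle, rad: 0 = fully shut (lid inside the opening, top flush with the rim, 85 above the table); grows as it opens, to 2.2; starts at 1.6 to 2.0. Stiff hinge: it stays where left, about 2 to 5 N at the free edge moves it, and it must be pressed down all the way. A turnbutton over the opening, or the calliper, stops it short. Held shut by nothing but the hinge's friction and the turnbuttons.
- lid_hinge (a point): Middle of the hinge line, 85 above the table, at case (0, +102 mm); the line runs along the case's x. The frame turns with the lid: -y from hinge to free edge, z out of the outer face. Lid: wooden frame 210 wide (case x), 201 from hinge to free edge, 14 thick, bars 24 wide round a clear pane; outer face through the hinge line.
- lid_edge (a point): Middle of the lid's free edge, on its outer (top) face, 201 from the hinge.
- button_a (a joint): Angle of turnbutton a (case's -x half), rad, counter-clockwise from above: 0 = square across the lid's edge, along the case's +y; +1.57 along the rim to case -x, -1.57 to case +x; beyond, outward. Starts at -2.4 to 2.4, turns -3.1 to 3.1; within 1.5 of 0 it blocks the open lid. Wooden bar 18 wide, 12 thick, tip 42 from the pivot; underside 2 above the rim. Stays where left; about 2 N at the tip turns it.
- button_a_pivot (a point): Pivot of turnbutton a, at the top of the bar (99 above the table, screw head 2 more), at case (-80, -111 mm), the middle of the free rim's width.
- button_b (a joint): Angle of turnbutton b (on the case's +x half); same bar, same zero and signs as turnbutton a: 0 = square across the lid, +1.57 towards the case's -x, -1.57 towards its +x.
- button_b_pivot (a point): Pivot of turnbutton b, at the top of the bar (99 above the table), at case (80, -111 mm).
- calliper: Steel sliding calliper, one rigid piece (slider locked), about 0.2 kg, lying flat across the case's open top, resting on its -x and +x walls, jaws towards the hinge. Beam 280 long (own x), 17 wide, 4 thick; slider block 66 long, 28 wide, 12 thick, its centre at own x = -21.5 mm; two jaws reach to own y = +53 mm, at x = -137 and x = -50 mm. Origin: middle of the beam's underside.
- calliper_grip (a point): Centre of the calliper's slider block (28 wide, 12 thick): the place to grip it, close to its centre of mass.
- calliper_head (a point): Underside of the beam at the jaw end (own x = -135 mm).
- calliper_tail (a point): Underside of the beam at the other end (own x = +138 mm).
- tray: Long shallow grey plastic tray, fixed, open and empty, 360 (x) x 170 (y) x 40 high, walls and floor 5 thick. Origin: centre of the underside. It stands to one side of the case, left or right, the clear tub on the other side.
- sherd: Curved piece of pottery wall lying on the foam in the case, about 85 x 72 x 25, top below 60 above the table. Leave alone.
- handle_piece: Bent round piece of pottery handle, 22 thick, about 75 long, lying on the foam in the case. Leave alone.
- tub: Shallow clear plastic tub, fixed, 222 x 162 x 62 high, holding a torch and a loupe; beside the case opposite the tray. Bystander.
- torch: Black hand torch 112 long, 34 thick, in the clear tub. Bystander.
- bottle: White bottle, 68 across, 190 tall, standing beyond the case. Bystander.
- jar: Amber glass jar with a black cap, 56 across, 75 tall, standing beyond the case. Bystander.
- scale_bar: Flat white and black photo scale bar, 150 x 22 x 4, beyond the case. Bystander.
- loupe: Black eye loupe, 54 across, 34 tall, in the clear tub. Bystander.

How it is judged (in metres and radians):
On the way, in this order (a step that is already met when the one before it is completed fails the run):
1. the calliper lies flat in the grey tray (z of each of calliper_head, calliper_tail in the frame of tray below 0.02 m and x of calliper_head in the frame of tray between -0.175 and 0.175 m and x of calliper_tail in the frame of tray between -0.175 and 0.175 m and y of calliper_head in the frame of tray between -0.08 and 0.08 m and y of calliper_tail in the frame of tray between -0.08 and 0.08 m and linear speed of calliper below 0.05 m/s), for 0.2 s.
2. the lid is fully shut (value of joint lid below 0.02 rad), for 0.2 s.
At the end, for the whole second after the job is handed in: The calliper lies released and at rest in the grey tray, both its ends within the walls and less than 20 mm above the tray's underside; the lid is shut to within 0.02 rad; each turnbutton points across the lid's edge to within 0.3 rad (17 degrees) of square (z of each of calliper_head, calliper_tail in the frame of tray below 0.02 m and x of calliper_head in the frame of tray between -0.175 and 0.175 m and x of calliper_tail in the frame of tray between -0.175 and 0.175 m and y of calliper_head in the frame of tray between -0.08 and 0.08 m and y of calliper_tail in the frame of tray between -0.08 and 0.08 m and linear speed of calliper below 0.02 m/s and value of joint lid below 0.02 rad and value of joint button_a between -0.3 and 0.3 rad and value of joint button_b between -0.3 and 0.3 rad); the robot touches nothing.
It fails at once if a find in the case is shifted by more than 15 mm (distance of any of sherd, handle_piece from where it was at the start of the episode above 0.015 m).
It fails at once if another thing on the table is shifted by more than 25 mm (distance of any of torch, bottle, jar, scale_bar, loupe from where it was at the start of the episode above 0.025 m).
It fails at once if the lid is slammed (closing faster than 3.5 rad/s) (velocity of joint lid below -3.5 rad/s).
It fails at once if the calliper is dropped: falling freely faster than 1 m/s (from more than about 50 mm) (linear speed of calliper above 1 m/s and contact force between the fingers and calliper below 0.05 N).
It also fails if it takes over 72 s, if anything falls off the work surface, if the arm or the gripper's body presses on something with over 40 N, if the wrist force passes 120 N, or if a joint passes its speed limit or range.

ROBOT

A 6-joint arm with a two-finger parallel gripper is mounted at the origin on the work surface. World frame = base frame: x ahead of the robot, y to its left, z up, the work surface at z = 0. Lengths are in mm, angles in degrees, forces in N, time in s.
With the tool pointing down it reaches from about 300 to 850 mm from the base axis. Payload 4.2 kg.
Tool frame: the origin (TCP) lies at the very end of the fingers, on their centre line; the grasp point (between the pads) lies 19 mm behind it; x points along the fingers, y is the direction in which the jaws open and shut, and the axes are right-handed (so a half turn about x gives the same grasp; the last joint's range is limited). The gripper opens to 91 mm and grips with 3 to 60 N. Pads are 32 mm wide; open, the fingers measure 118 mm over their backs; the gripper's body (76 mm by 178 mm) begins 60 mm behind the grasp point.
Start: joints at [-77.407, 18.312, 89.639, -0, 72.044, -1.146], TCP at [136.569, -558.562, 213.976] pointing down, gripper open.
Joint ranges: [-177.97, 177.97], [-48.28, 115.42], [12.27, 149.76], [-77.06, 257.06], [2.81, 150.46], [-146.56, 146.56]. Speed limits (degrees/s): [147.25, 147.25, 180, 180, 180, 180].

INTERFACE

Orientations are given as [roll, pitch, yaw] about the fixed x, y, z axes, in that order (R = Rz(yaw) Ry(pitch) Rx(roll)).
In Python, from workcell import sensors, grab_frame, job_done, finder gives the robot as it stands.
- The arm moves only by the tool play_rows, never from a script. Its argument "motion" is a list of rows, each a list of 5 numbers: the shift along the world's x, y, z in m, then the turn about the world's z in rad, then the opening, from 0 (shut) to 1 (fully open). In form: [[tx, ty, tz, roll, fingers], ...]. A call has exactly 8 rows; each row is the pose to reach, as a shift and turn from the pose commanded when the call began; what a row does not reach only later rows make up. A row lasts 1/12 s, in which the tool goes at most 41.7 mm and 7.16 degrees, less where a joint would pass 70% of its speed; a pose out of reach is approached as far as the arm can. A call with a gripper value outside its range is refused whole. The fingers move at their own pace and stop on an object; "squeeze" is the grip in N (left out, the last holds). Time passes only in rows, so rows that repeat a pose let the fingers close, or fill a call up. It gives the time, the measured TCP pose, the force and the opening at its end, in the units of the state.
- sensors.state(): the state, without advancing time (a new reading comes with each control period).
- grab_frame(name): name is "scene" or "side" or "wrist"; returns a dict with "img" (384x512x3 uint8, blue, green, red), "fx", "fy", "cx", "cy" (pixels), "rvec" (rotation vector, rad) and "tvec" (3), from world to camera coordinates, as OpenCV has them; the wrist camera has in their place "tool_from_camera" (4x4, takes a point from camera to tool coordinates, whose origin is the TCP and whose axes are the tool frame's). Camera axes: x right, y down, z forward; pixel columns grow to the right and rows downward; lengths in mm; the calibration is good to about 2 mm. A picture is of the moment at which its call begins: read the wrist's pose just before it. There is no depth.
- job_done(): hands the job in, once; it reports no verdict.
Trained networks look in a picture, given as the dict that the camera call returned (one of the last four; its "shot" number tells which), for a name from the list of things; names that differ only in an ending like _2 or _b are one class to them, and where a whole thing is asked for, a point or a joint stands for the part that bears it (a point fixed in the world has none). Each returns a list of dicts, best first, with "conf" (0 to 1); they miss things now and then, are a little off and sometimes report something else, mostly with a low value. They report only what shows in the picture. A call takes as long as a camera call.
- finder.spot_in(picture, label): "point" ([column, row] in pixels, amid what is visible of it).
- finder.spot_point(picture, label): "point" ([column, row] in pixels: a listed point, or the origin of a listed thing).
The state is a dict: "time_s": time; "qpos": joint angles; "qvel": joint speeds; "effort": joint torques, N m; "ee_pos": TCP position; "ee_rot": TCP orientation; "force": force on the tool from outside, world axes, zero at the start; "torque": the same for the moment, N m; "gripper_width": finger opening in mm.
Only numpy, scipy, OpenCV 4.12 (cv2) and the standard library are available. Lean on these libraries where they do the work, as an engineer would, in place of code of your own. Each camera call takes 0.05 s, during which the arm holds its last target.

## Working session

There is one attempt and no reset: what is moved stays moved. The work goes in short steps, Python scripts to look and compute and a tool call to move; the robot and the scene stay as the last step left them, time stands still between calls to the robot, and variables do not carry over. Pictures are saved under pics/ and viewed, and the job is handed in when it is done.

Besides the shell and the picture viewer there is one more tool, called after "Request:" as name(argument=value, ...), one argument or row to a line, values as JSON. play_rows: Moves the arm, as the interface text tells. Its arguments: {"type":"object","properties":{"motion":{"type":"array","items":{"type":"array","items":{"type":"number"}}},"squeeze":{"type":"number"}},"required":["motion"]}

```bash
ls; mkdir -p pics
cat > h.py <<'E'
import numpy as np, cv2
from workcell import sensors, grab_frame, job_done, finder
from scipy.spatial.transform import Rotation as R
def shot(name,fn=None):
    s=sensors.state(); f=grab_frame(name); f['st']=s; f['nm']=name
    if fn: cv2.imwrite('pics/'+fn+'.png',f['img'])
    return f
def K(f): return np.array([[f['fx'],0,f['cx']],[0,f['fy'],f['cy']],[0,0,1]])
def ray(f,p):
    d=np.array([(p[0]-f['cx'])/f['fx'],(p[1]-f['cy'])/f['fy'],1.])
    if f['nm']=='wrist':
        T=np.array(f['tool_from_camera']); Rt=R.from_euler('xyz',f['st']['ee_rot'],degrees=True).as_matrix()
        return Rt@T[:3,3]+np.array(f['st']['ee_pos']), Rt@T[:3,:3]@d
    M=cv2.Rodrigues(np.array(f['rvec'],float))[0]; t=np.array(f['tvec'],float).ravel()
    return -M.T@t, M.T@d
def atz(f,p,z):
    o,d=ray(f,p); return o+d*(z-o[2])/d[2]
def tri(obs):
    A=np.zeros((3,3));b=np.zeros(3);L=[]
    for f,p in obs:
        o,d=ray(f,p); d=d/np.linalg.norm(d); P=np.eye(3)-np.outer(d,d); A+=P;b+=P@o; L.append((o,P))
    x=np.linalg.solve(A,b); return x,[round(float(np.linalg.norm(P@(x-o))),1) for o,P in L]
def proj(f,X):
    X=np.atleast_2d(X).astype(float)
    if f['nm']=='wrist':
        T=np.array(f['tool_from_camera']); Rt=R.from_euler('xyz',f['st']['ee_rot'],degrees=True).as_matrix()
        c=((X-np.array(f['st']['ee_pos']))@Rt-T[:3,3])@T[:3,:3]
    else:
        M=cv2.Rodrigues(np.array(f['rvec'],float))[0]; c=X@M.T+np.array(f['tvec'],float).ravel()
    return np.c_[c[:,0]/c[:,2]*f['fx']+f['cx'],c[:,1]/c[:,2]*f['fy']+f['cy']]
E
cat > a.py <<'E'
from h import *
s=sensors.state(); print(s)
F={n:shot(n,n+'0') for n in('scene','side','wrist')}
for n,f in F.items():
    o,d=ray(f,(256,192)); print(n,f['fx'],o.round(),(d/np.linalg.norm(d)).round(2))
labs=['case','lid_hinge','lid_edge','button_a_pivot','button_b_pivot','calliper_grip','calliper_head','calliper_tail','calliper','tray','sherd','tub','bottle','jar']
for l in labs:
    for n,f in F.items():
        print(l,n,[(np.round(q['point']).tolist(),round(q['conf'],2)) for q in finder.spot_point(f,l)[:3]])
E
python3 a.py
```

```text
pics
{'time_s': 0.0, 'qpos': array([-7.74060759e+01,  1.83529759e+01,  8.97062108e+01, -1.29207756e-03,
        7.20434931e+01, -1.14660325e+00]), 'qvel': array([-0.00751207, -0.11535021,  0.0297588 ,  0.04236566, -0.04883497,
        0.02954456]), 'effort': array([-3.33490880e-04, -4.12462842e+01, -2.31976354e+01,  7.28317956e-02,
        4.57170547e-02, -1.55595626e-04]), 'ee_pos': array([ 136.45479996, -558.05825776,  213.10822219]), 'ee_rot': array([-90.46116863,  89.89731286, 103.2797582 ]), 'force': array([-0.45281813,  0.64395751,  0.17680331]), 'torque': array([ 0.01215293,  0.00766038, -0.0365599 ]), 'gripper_width': 91.3510122004093}
scene 385.2808769363858 [1185. -131.  820.] [-0.62  0.14 -0.77]
side 370.1347765526766 [236. 626. 860.] [ 0.32 -0.59 -0.74]
wrist 284.5981914275191 [ 211. -540.  384.] [-0.27 -0.08 -0.96]
case scene [([224.0, 203.0], 0.68)]
case side [([270.0, 217.0], 0.72), ([188.0, 315.0], 0.4), ([249.0, 195.0], 0.28)]
case wrist []
lid_hinge scene [([290.0, 158.0], 0.63)]
lid_hinge side [([256.0, 232.0], 0.82), ([225.0, 182.0], 0.27)]
lid_hinge wrist []
lid_
[... 677 characters left out ...]
 0.74), ([251.0, 193.0], 0.18)]
calliper_tail wrist []
calliper scene [([251.0, 172.0], 0.59)]
calliper side [([265.0, 196.0], 0.64)]
calliper wrist []
tray scene [([103.0, 218.0], 0.92), ([201.0, 157.0], 0.69)]
tray side [([328.0, 147.0], 0.63)]
tray wrist []
sherd scene [([244.0, 176.0], 0.77), ([182.0, 286.0], 0.23)]
sherd side []
sherd wrist []
tub scene [([374.0, 157.0], 0.73), ([182.0, 290.0], 0.27)]
tub side [([203.0, 334.0], 0.62), ([260.0, 232.0], 0.35)]
tub wrist []
bottle scene [([346.0, 257.0], 0.81)]
bottle side [([250.0, 195.0], 0.66), ([164.0, 230.0], 0.59), ([277.0, 196.0], 0.25)]
bottle wrist []
jar scene [([303.0, 274.0], 0.9)]
jar side [([182.0, 193.0], 0.68)]
jar wrist []
```

```bash
python3 -c "
import cv2
for n in('scene','side'):
    i=cv2.imread(f'pics/{n}0.png'); cv2.imwrite(f'pics/{n}0b.png',cv2.resize(i,(800,600),interpolation=cv2.INTER_CUBIC))"
```

```text
(no output)
```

View pics/scene0b.png

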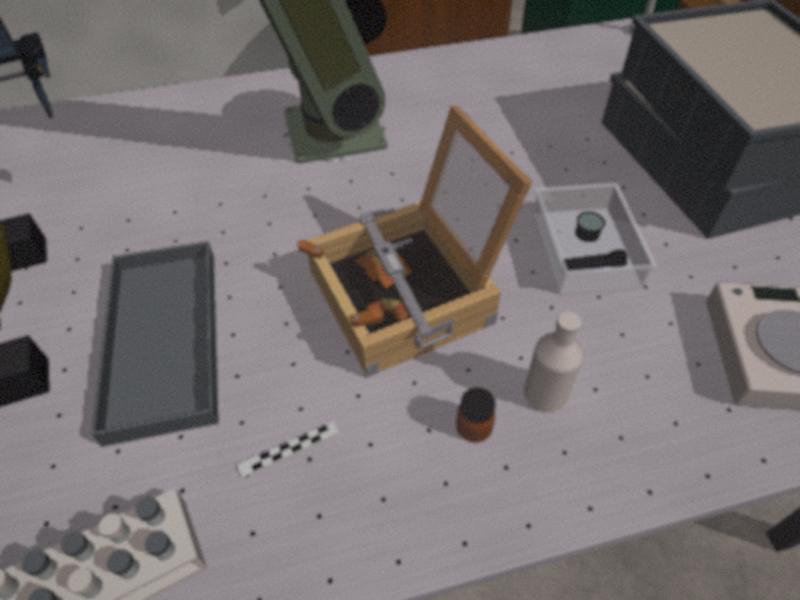

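View pics/side0b.png

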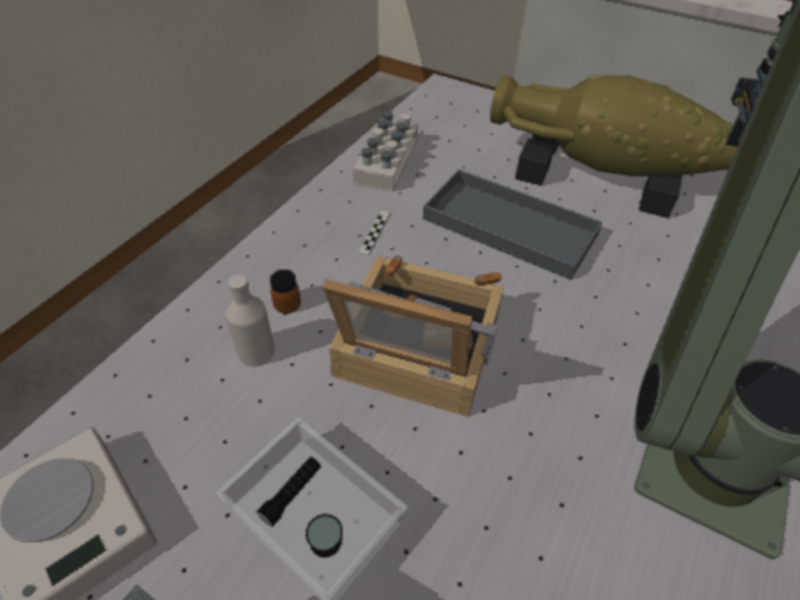

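View pics/wrist0.png

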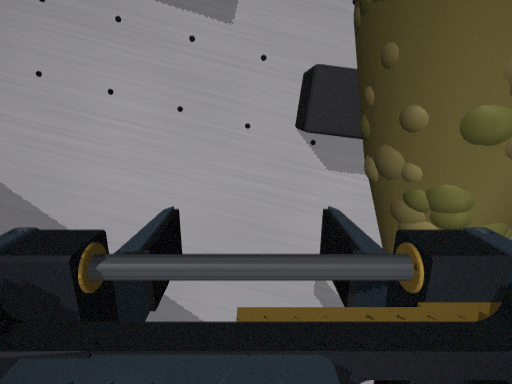

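```bash
cat > b.py <<'E'
from h import *
sc=shot('scene'); si=shot('side')
o,d=ray(sc,(290,158))
for l,a,b in [('hinge',(290,158),(256,232)),('edge',(314,88),(251,194)),('grip',(249,164),(274,196)),('tray',(103,218),(328,147)),('A',(202,157),(310,179)),('B',(225,203),(256,163)),('bottle',(346,257),(164,230))]:
    x,r=tri([(sc,a),(si,b)]); print(l,x.round(),r)
print('tray corners', [atz(sc,np.array(p)*.64,40).round() for p in [(113,258),(210,245),(217,413),(97,437)]])
print('case corners', [atz(sc,np.array(p)*.64,85).round() for p in [(313,258),(420,207),(497,292),(360,345)]])
for s,c in ((sc,(190,60,160,190)),(si,(190,140,150,110))):
    i=s['img'][c[1]:c[1]+c[3],c[0]:c[0]+c[2]]; k=min(800/c[2],600/c[3]); cv2.imwrite(f"pics/{s['nm']}1c.png",cv2.resize(i,None,fx=k,fy=k,interpolation=cv2.INTER_CUBIC)); print(k)
E
python3 b.py
```

```text
hinge [504. 125.  79.] [0.0, 0.0]
edge [491. 176. 283.] [0.4, 0.4]
grip [515.   9. 100.] [1.1, 1.1]
tray [ 500. -391.  -13.] [0.9, 0.9]
A [ 457. -104.   99.] [0.7, 0.7]
B [623. -77. 101.] [2.5, 2.5]
bottle [773. 191. -23.] [0.8, 0.8]
tray corners [array([ 334., -457.,   40.]), array([ 347., -287.,   40.]), array([ 699., -295.,   40.]), array([ 694., -463.,   40.])]
case corners [array([ 472., -112.,   85.]), array([398.,  95.,  85.]), array([623., 159.,  85.]), array([667., -73.,  85.])]
3.1578947368421053
5.333333333333333
```

View pics/scene1c.png

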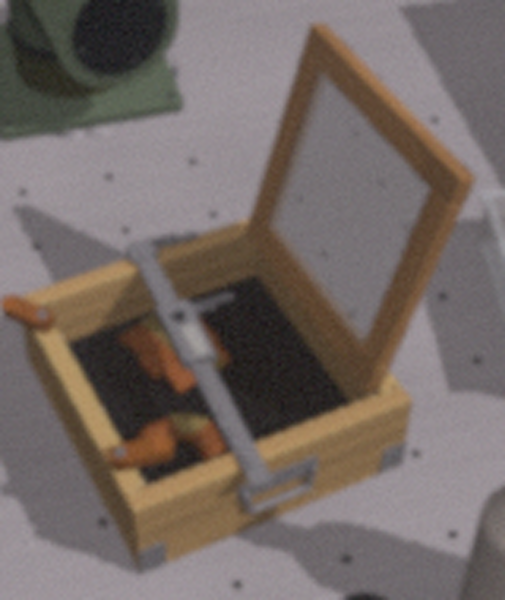

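View pics/side1c.png

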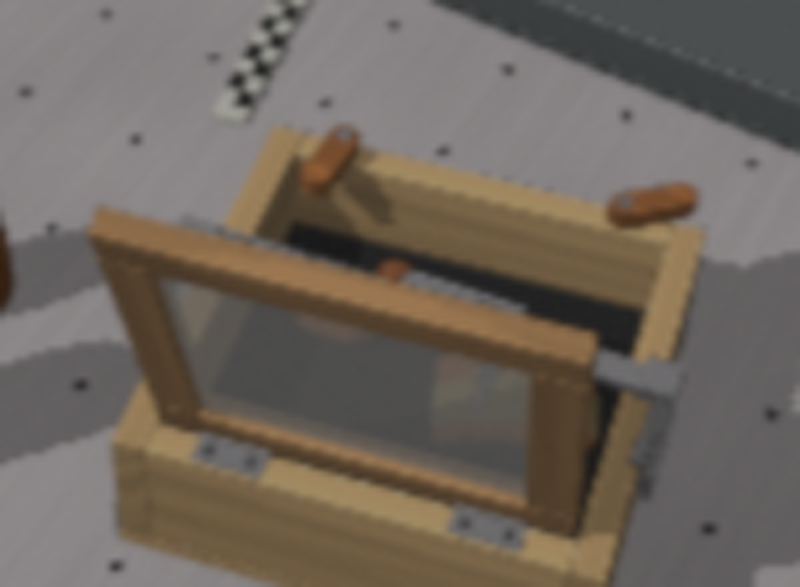

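```bash
cat > c.py <<'E'
from h import *
s=sensors.state(); M=R.from_euler('xyz',s['ee_rot'],degrees=True).as_matrix(); print(M.round(2))
f=shot('wrist'); print(np.array(f['tool_from_camera']).round(2))
E
python3 c.py
```

```text
[[ 0.    0.24 -0.97]
 [-0.   -0.97 -0.24]
 [-1.    0.    0.  ]]
[[-0.000e+00 -2.700e-01  9.600e-01 -1.710e+02]
 [ 1.000e+00  0.000e+00  0.000e+00  5.000e-02]
 [-0.000e+00  9.600e-01  2.700e-01 -7.697e+01]
 [ 0.000e+00  0.000e+00  0.000e+00  1.000e+00]]
```

Request:
play_rows(
  motion=[
    [0.023,0.033,0.012,0,1],
    [0.046,0.066,0.024,0,1],
    [0.069,0.099,0.036,0,1],
    [0.092,0.132,0.048,0,1],
    [0.115,0.165,0.06,0,1],
    [0.138,0.198,0.072,0,1],
    [0.161,0.231,0.084,0,1],
    [0.184,0.264,0.09,0,1],
  ],
)

```text
time_s: 3.07
ee_pos: [320.9, -294.2, 305.4]
ee_rot: [121.4, 89.8, -44.9]
force: [1.3, -0.6, 1.3]
gripper_width: 91.3
```

Request:
play_rows(
  motion=[
    [0.023,0.033,0,0,1],
    [0.046,0.066,0,0,1],
    [0.069,0.099,0,0,1],
    [0.092,0.132,0,0,1],
    [0.115,0.165,0,0,1],
    [0.138,0.198,0,0,1],
    [0.161,0.231,0,0,1],
    [0.184,0.264,0,0,1],
  ],
)

```text
time_s: 3.73
ee_pos: [504.7, -29.5, 304.0]
ee_rot: [138.8, 90.0, -27.4]
force: [0.8, -0.4, -0.0]
gripper_width: 91.4
```

```bash
cat > d.py <<'E'
from h import *
f=shot('wrist','w1'); i=cv2.resize(f['img'],(800,600),interpolation=cv2.INTER_CUBIC); cv2.imwrite('pics/w1b.png',i)
import pickle; pickle.dump(f,open('w1.pkl','wb'))
for l,z in [('lid_hinge',85),('button_a_pivot',99),('button_b_pivot',99),('calliper_grip',91),('calliper_head',85),('calliper_tail',85)]:
    for q in finder.spot_point(f,l)[:2]: print(l,np.round(q['point'],1),round(q['conf'],2),atz(f,q['point'],z).round(1))
E
python3 d.py
```

```text
lid_hinge [138.7 142.6] 0.68 [501.5 125.9  85. ]
button_a_pivot [294.  205.4] 0.72 [ 469.3 -101.    99. ]
button_a_pivot [442.9 201.8] 0.69 [ 523.6 -300.6   99. ]
button_b_pivot [305.7  85.3] 0.92 [624.4 -71.3  99. ]
calliper_grip [227.6 155.4] 0.57 [514.3   4.4  91. ]
calliper_head [221.1 233. ] 0.68 [397.8 -11.1  85. ]
calliper_tail [238.5  24.1] 0.65 [674.   26.8  85. ]
calliper_tail [249.9 111.6] 0.55 [577.1 -11.3  85. ]
```

View pics/w1b.png

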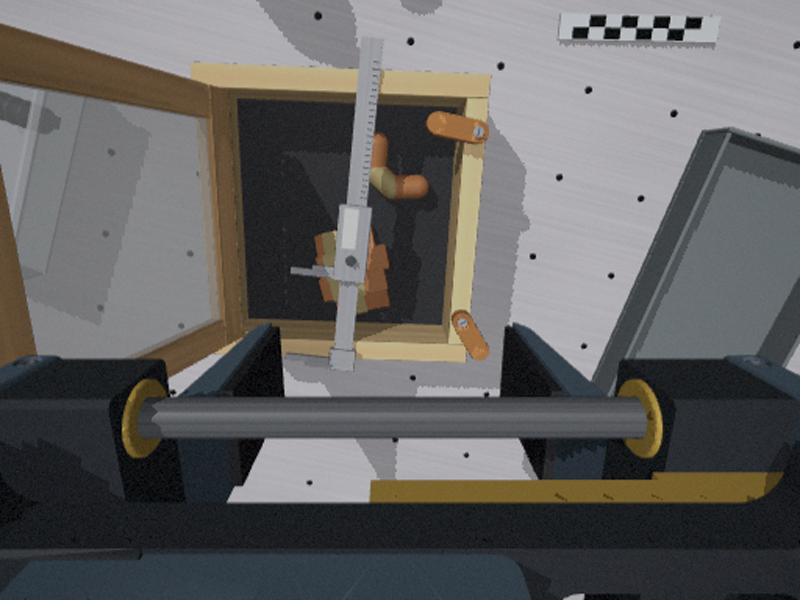

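```bash
cat > e.py <<'E'
from h import *
import pickle; f=pickle.load(open('w1.pkl','rb'))
def W(p,z): return atz(f,np.array(p)/1.5625,z)[:2]
def ang(v): return np.degrees(np.arctan2(v[1],v[0]))
A=W((463,323),101);At=W((484,352),99);B=W((479,131),101);Bt=W((430,122),99);H=np.array([502,126])
print(A,B,np.linalg.norm(A-B),ang(B-A)); 
y=(H-(A+B)/2); print('H-mid',np.linalg.norm(y),ang(y)-90)
cy=ang(B-A); print('btn angles',ang(At-A)-90-cy,ang(Bt-B)-90-cy, np.linalg.norm(At-A),np.linalg.norm(Bt-B))
h=W((343,365),89);t=W((371,40),89);print('beam',h,t,np.linalg.norm(t-h),ang(t-h))
print('slider',W((350.5,243),97),W((349,223),97))
for p in [(338,205),(372,207),(332,278),(364,282)]: print(W(p,97))
print('corners',[W(p,85).round() for p in [(193,63),(490,74),(465,360)]])
print('tray corner',[W(p,40).round() for p in [(706,129)]])
E
python3 e.py
```

```text
[ 468.78105804 -104.20657081] [626.00044123 -71.47332342] 160.59078408854006 11.7610270919106
H-mid 218.60430722154032 11.984019321782753
btn angles -232.09474418630253 -8.004854448438389 35.285818886799234 39.37194617222126
beam [398.14050971  -9.06670954] [671.17464434  27.28243204] 275.4430953352747 7.583218529028212
slider [514.07752581   8.40317902] [530.34571025  13.26546328]
[542.73559145  25.36524536]
[547.90055419  -2.57142985]
[480.24141696  17.50760879]
[483.38786475 -10.41435773]
corners [array([623., 161.]), array([671., -70.]), array([ 429., -120.])]
tray corner [array([ 685., -284.])]
```

Request:
play_rows(
  motion=[
    [0.005,0.018,-0.03,-0.05,0.65],
    [0.01,0.037,-0.06,-0.107,0.65],
    [0.01,0.037,-0.09,-0.107,0.65],
    [0.01,0.037,-0.12,-0.107,0.65],
    [0.01,0.037,-0.15,-0.107,0.65],
    [0.01,0.037,-0.17,-0.107,0.65],
    [0.01,0.037,-0.17,-0.107,0.65],
    [0.01,0.037,-0.17,-0.107,0.65],
  ],
)

```text
time_s: 4.75
ee_pos: [513.3, 4.4, 133.8]
ee_rot: [-0.6, 89.9, -173.1]
force: [0.2, -0.7, -0.2]
gripper_width: 58.9
```

```bash
cat > d2.py <<'E'
from h import *
import pickle
f=shot('wrist','w2'); i=cv2.resize(f['img'],(800,600),interpolation=cv2.INTER_CUBIC); cv2.imwrite('pics/w2b.png',i)
pickle.dump(f,open('w2.pkl','wb')); print(f['st']['ee_pos'],f['st']['qpos'].round())
f1=pickle.load(open('w1.pkl','rb'))
print(proj(f,[[514.5,7,97],[514.5,7,85]])*1.5625)
E
python3 d2.py
```

```text
[513.32306155   4.38673285 133.7676558 ] [ -1.  17. 105.  -0.  59.  82.]
[[386.2398713  329.45142111]
 [386.48534877 321.55193951]]
```

View pics/w2b.png

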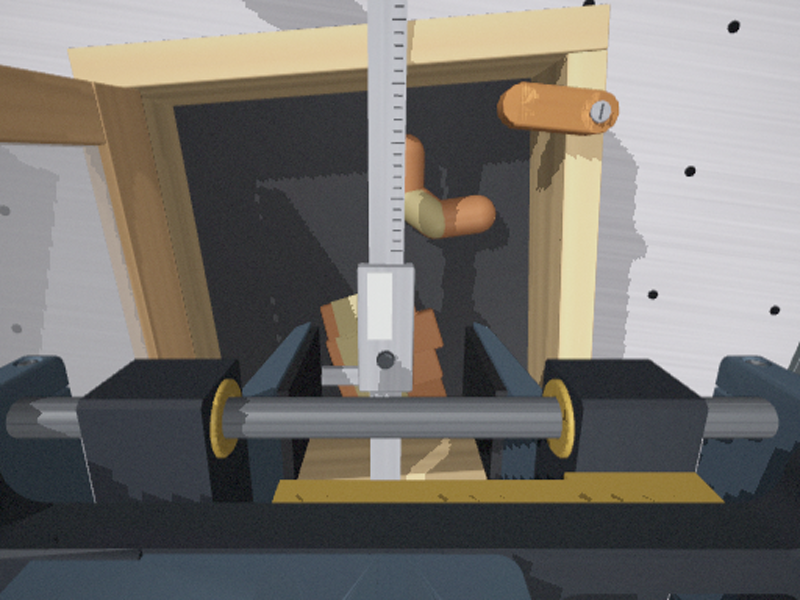

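```bash
cat > g.py <<'E'
from h import *
import pickle
f1=pickle.load(open('w1.pkl','rb'));f2=pickle.load(open('w2.pkl','rb'));k=1/1.5625
for n,a,b in [('knob',(350.5,262),(385.5,360)),('slider far corners mid',(355,206),(386.5,264)),('screwB',(479,131),(600,111)),('caseCorner',(490,74),(610,5)),('sliderL',(338,205),(358,264)),('sliderR',(372,207),(415,264))]:
    x,r=tri([(f1,np.array(a)*k),(f2,np.array(b)*k)]); print(n,x.round(1),r)
E
python3 g.py
```

```text
knob [497.6   5.1  95.5] [0.1, 0.1]
slider far corners mid [544.7  11.5  86.5] [0.7, 0.7]
screwB [626.5 -72.1  97.2] [0.0, 0.0]
caseCorner [670.9 -70.2  85.4] [0.2, 0.2]
sliderL [541.4  26.2  79.5] [0.9, 0.9]
sliderR [547.6  -2.6  90.5] [0.3, 0.3]
```

Request:
play_rows(
  motion=[
    [0.001,0.003,-0.025,0,0.65],
    [0.001,0.003,-0.045,0,0.65],
    [0.001,0.003,-0.051,0,0.65],
    [0.001,0.003,-0.051,0,0.65],
    [0.001,0.003,-0.051,0,0],
    [0.001,0.003,-0.051,0,0],
    [0.001,0.003,-0.051,0,0],
    [0.001,0.003,-0.051,0,0],
  ],
  squeeze=30,
)

```text
time_s: 5.47
ee_pos: [515.6, 8.5, 83.9]
ee_rot: [169.1, 89.9, -3.3]
force: [0.4, 0.1, 0.2]
gripper_width: 35.6
```

Request:
play_rows(
  motion=[
    [0,0,0,0,0],
    [0,0,0,0,0],
    [0,0,0.01,0,0],
    [0,0,0.02,0,0],
    [0,0,0.04,0,0],
    [0,0,0.06,0,0],
    [0,0,0.06,0,0],
    [0,0,0.06,0,0],
  ],
)

```text
time_s: 6.13
ee_pos: [515.6, 8.5, 143.9]
ee_rot: [170.5, 89.8, -1.9]
force: [0.2, -0.6, -2.3]
gripper_width: 28.1
```

Run:
```python
from h import *
import pickle
f=shot('scene','s3'); pickle.dump(f,open('s3.pkl','wb'))
i=f['img'][80:300,30:330]; cv2.imwrite('pics/s3b.png',cv2.resize(i,None,fx=2.6,fy=2.6,interpolation=cv2.INTER_CUBIC))
print(f['st']['ee_pos'],f['st']['gripper_width'],f['st']['force'])
for p in finder.spot_point(f,'tray')[:1]: print(p, atz(f,p['point'],5))
```

```text
[515.61263215   8.54777495 143.87661709] 28.10815996021692 [ 0.1634667  -0.59035836 -2.29702047]
{'point': [106.7, 218.8], 'conf': 0.61} [ 520.57858068 -375.63829563    5.        ]
```

View pics/s3b.png

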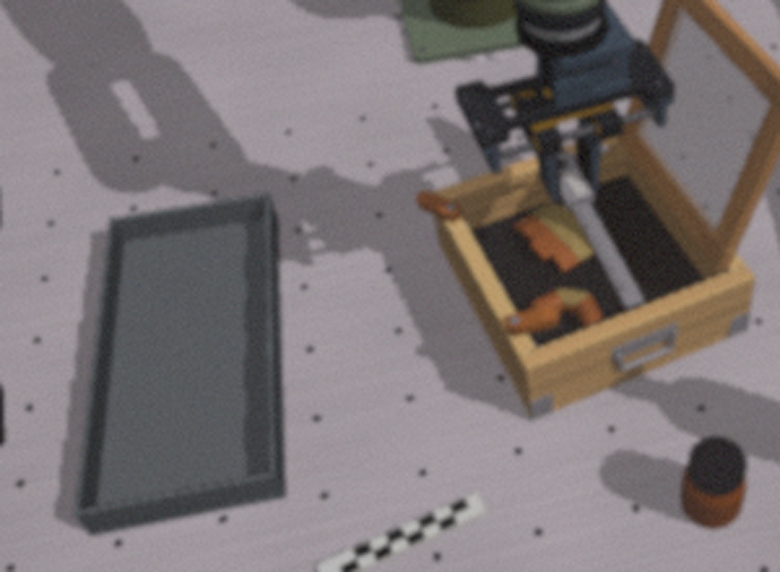

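Run:
```python
from h import *
import pickle
f=pickle.load(open('s3.pkl','rb'));w=pickle.load(open('w1.pkl','rb'))
P=[atz(f,np.array(p)/2.6+[30,80],40)[:2] for p in [(112,220),(272,198),(285,493),(90,530)]]
for p in P: print(p.round())
a=lambda v: np.degrees(np.arctan2(v[1],v[0])).round(1)
print(np.mean(P,0),a(P[2]-P[1]),a(P[3]-P[0]),a(P[1]-P[0]),a(P[2]-P[3]))
Q=[atz(w,np.array(p)/1.5625,40)[:2] for p in [(596,390),(705,130),(735,128)]]
print(Q,a(Q[1]-Q[0]))
```

```text
[ 333. -455.]
[ 345. -286.]
[ 713. -295.]
[ 706. -457.]
[ 524.16242648 -372.93724412] -1.3 -0.3 86.0 87.4
[array([ 411.49211081, -280.43354377]), array([ 684.0525839 , -283.07987791]), array([ 692.23427644, -309.15084406])] -0.6
```

Request:
play_rows(
  motion=[
    [-0.002,-0.02,0,0,0],
    [-0.004,-0.055,0,-0.03,0],
    [-0.007,-0.095,0,-0.06,0],
    [-0.01,-0.135,0,-0.09,0],
    [-0.012,-0.175,0,-0.12,0],
    [-0.014,-0.215,0,-0.157,0],
    [-0.016,-0.255,0,-0.157,0],
    [-0.018,-0.295,0,-0.157,0],
  ],
)

```text
time_s: 6.9
ee_pos: [495.6, -287.9, 141.1]
ee_rot: [-31.3, 89.8, 147.3]
force: [0.3, -0.2, -2.5]
gripper_width: 27.8
```

Request:
play_rows(
  motion=[
    [-0.001,-0.035,0,0,0],
    [-0.002,-0.065,0,0,0],
    [-0.002,-0.09,-0.005,0,0],
    [-0.002,-0.103,-0.015,0,0],
    [-0.002,-0.105,-0.04,0,0],
    [-0.002,-0.105,-0.07,0,0],
    [-0.002,-0.105,-0.09,0,0],
    [-0.002,-0.105,-0.09,0,0],
  ],
)

```text
time_s: 7.57
ee_pos: [491.1, -387.7, 46.1]
ee_rot: [-39.2, 89.2, 139.4]
force: [-1.0, 0.4, -3.9]
gripper_width: 27.8
```

Run:
```python
from h import *
f=shot('scene','s4'); w=shot('wrist','w4')
i=f['img'][80:320,30:330]; cv2.imwrite('pics/s4b.png',cv2.resize(i,None,fx=2.5,fy=2.5,interpolation=cv2.INTER_CUBIC))
print(f['st']['ee_pos'],f['st']['qpos'].round(),f['st']['force'])
```

```text
[ 491.09170605 -387.73883754   46.10091258] [-39.  31.  95.   0.  55.  52.] [-1.00462879  0.43784632 -3.91048362]
```

View pics/s4b.png

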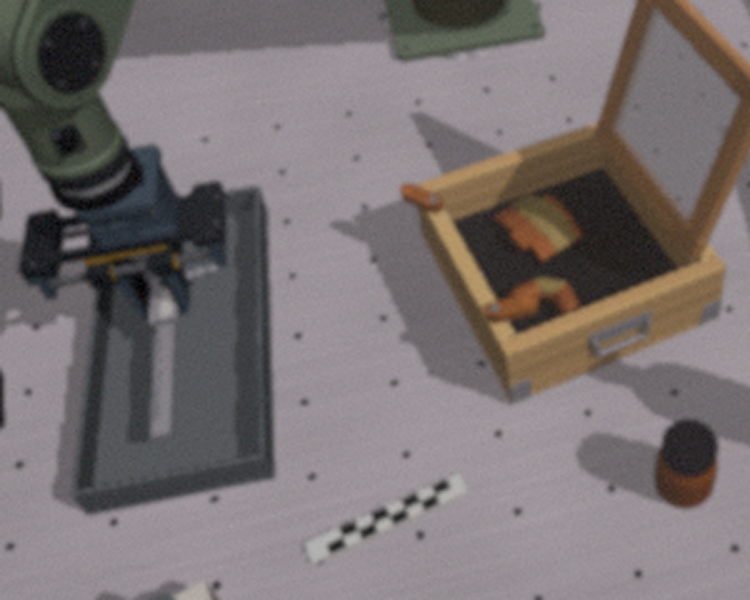

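View pics/w4.png

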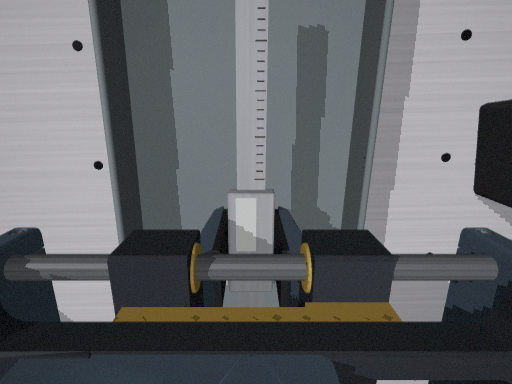

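Request:
play_rows(
  motion=[
    [0.003,0,-0.01,0,0],
    [0.005,0,-0.02,0,0],
    [0.005,0,-0.03,0,0],
    [0.005,0,-0.03,0,0],
    [0.005,0,-0.03,0,0],
    [0.005,0,-0.03,0,0],
    [0.005,0,-0.03,0,0],
    [0.005,0,-0.03,0,0],
  ],
)

```text
time_s: 8.33
ee_pos: [500.2, -391.8, 23.4]
ee_rot: [138.0, 89.9, -43.4]
force: [0.8, 1.0, -3.4]
gripper_width: 28.0
```

Request:
play_rows(
  motion=[
    [0,0,-0.008,0,0],
    [0,0,-0.014,0,0],
    [0,0,-0.016,0,0],
    [0,0,-0.016,0,0],
    [0,0,-0.016,0,0],
    [0,0,-0.016,0,0],
    [0,0,-0.016,0,0],
    [0,0,-0.016,0,0],
  ],
)

```text
time_s: 9.0
ee_pos: [500.0, -391.5, 6.9]
ee_rot: [125.4, 90.0, -56.0]
force: [0.8, -0.2, -2.1]
gripper_width: 27.7
```

Nearly at the floor; release gently.

Request:
play_rows(
  motion=[
    [0,0,0,0,0.5],
    [0,0,0,0,0.6],
    [0,0,0,0,0.6],
    [0,0,0,0,0.6],
    [0,0,0,0,0.6],
    [0,0,0.02,0,0.6],
    [0,0,0.05,0,0.6],
    [0,0,0.09,0,0.6],
  ],
)

```text
time_s: 9.67
ee_pos: [498.3, -390.1, 95.0]
ee_rot: [-37.2, 89.6, 141.4]
force: [1.2, -0.3, 0.7]
gripper_width: 54.6
```

Request:
play_rows(
  motion=[
    [0,0,0.04,0,0.6],
    [0,0,0.08,0,0.6],
    [0,0,0.12,0,0.5],
    [0.01,0.03,0.13,0,0.4],
    [0.02,0.06,0.13,0.1,0.35],
    [0.03,0.09,0.13,0.2,0.35],
    [0.04,0.12,0.13,0.25,0.35],
    [0.05,0.15,0.13,0.25,0.35],
  ],
)

```text
time_s: 10.33
ee_pos: [550.1, -240.1, 227.1]
ee_rot: [139.8, 90.0, -27.2]
force: [-0.3, 0.1, -0.6]
gripper_width: 32.0
```

Run:
```python
from h import *
import pickle
f=shot('scene','s5'); pickle.dump(f,open('s5.pkl','wb'))
i=f['img'][80:320,30:330]; cv2.imwrite('pics/s5b.png',cv2.resize(i,None,fx=2.5,fy=2.5,interpolation=cv2.INTER_CUBIC))
s=f['st'];print(s['ee_pos'],s['qpos'].round(),s['gripper_width'],R.from_euler('xyz',s['ee_rot'],degrees=True).as_matrix()[:2,1])
for l in ('calliper_head','calliper_tail'):
  for q in finder.spot_point(f,l)[:1]: print(l,q,atz(f,q['point'],5))
```

```text
[ 550.05222334 -240.11068689  227.13641514] [-25.  20.  85.  -0.  75.  52.] 31.995706177606955 [ 0.22522358 -0.97430704]
calliper_head {'point': [97.3, 178.5], 'conf': 0.62} [ 369.46101767 -400.09365785    5.        ]
calliper_tail {'point': [95.7, 266.8], 'conf': 0.56} [ 657.47221545 -402.29862883    5.        ]
```

View pics/s5b.png

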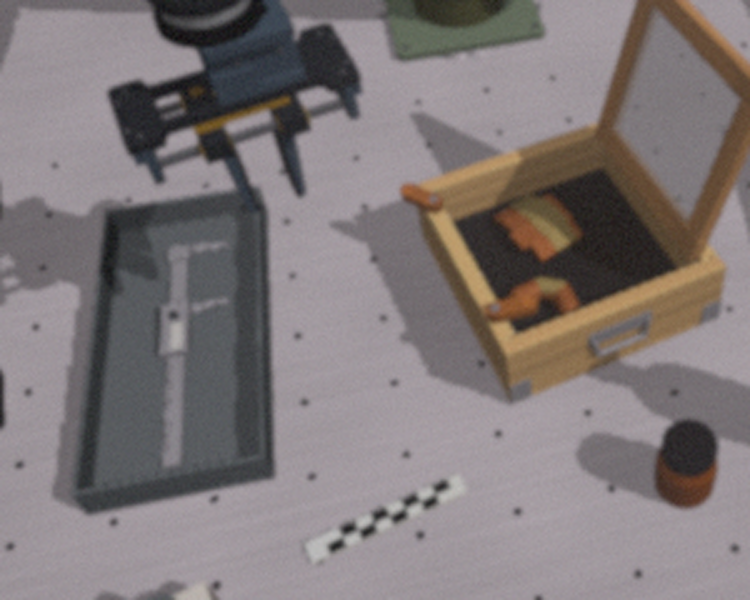

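Request:
play_rows(
  motion=[
    [0.01,0.02,0,0.12,0.35],
    [0.02,0.045,0,0.24,0.35],
    [0.03,0.07,0,0.36,0.35],
    [0.04,0.095,0,0.48,0.35],
    [0.05,0.12,0,0.6,0.35],
    [0.06,0.145,0,0.72,0.35],
    [0.07,0.16,0,0.84,0.35],
    [0.076,0.168,-0.01,0.96,0.35],
  ],
)

```text
time_s: 11.15
ee_pos: [627.9, -72.8, 218.6]
ee_rot: [105.7, 89.7, -6.0]
force: [0.7, 0.9, 0.4]
gripper_width: 32.1
```

Request:
play_rows(
  motion=[
    [0,0,-0.02,0.12,0.35],
    [0,0,-0.04,0.24,0.35],
    [0,0,-0.06,0.36,0.35],
    [0,0,-0.08,0.45,0.35],
    [0,0,-0.087,0.45,0.35],
    [0,0,-0.087,0.45,0.35],
    [0,0,-0.087,0.45,0.35],
    [0,0,-0.087,0.45,0.35],
  ],
)

```text
time_s: 11.82
ee_pos: [626.9, -74.1, 131.2]
ee_rot: [77.0, 89.8, -9.4]
force: [-0.5, -0.6, 1.0]
gripper_width: 32.0
```

Run:
```python
from h import *
import pickle
f=shot('wrist'); pickle.dump(f,open('w6.pkl','wb'))
cv2.imwrite('pics/w6.png',cv2.resize(f['img'],(800,600),interpolation=cv2.INTER_CUBIC))
s=f['st'];print(s['ee_pos'],s['qpos'].round(),s['gripper_width'],R.from_euler('xyz',s['ee_rot'],degrees=True).as_matrix()[:2,1])
q=finder.spot_point(f,'button_b_pivot')
for q in q[:2]: print(q,atz(f,q['point'],99))
print(proj(f,[[626,-72,100],[s['ee_pos'][0],s['ee_pos'][1],99]])*1.5625)
```

```text
[626.9005034  -74.1154214  131.24221908] [ -8.  27.  89.  -0.  64. -11.] 32.03206404448309 [0.9980059  0.06306232]
{'point': [247.9, 208.5], 'conf': 0.92} [625.35199837 -69.80837909  99.        ]
[[388.3925834  330.83193461]
 [389.98043575 334.3153412 ]]
```

View pics/w6.png

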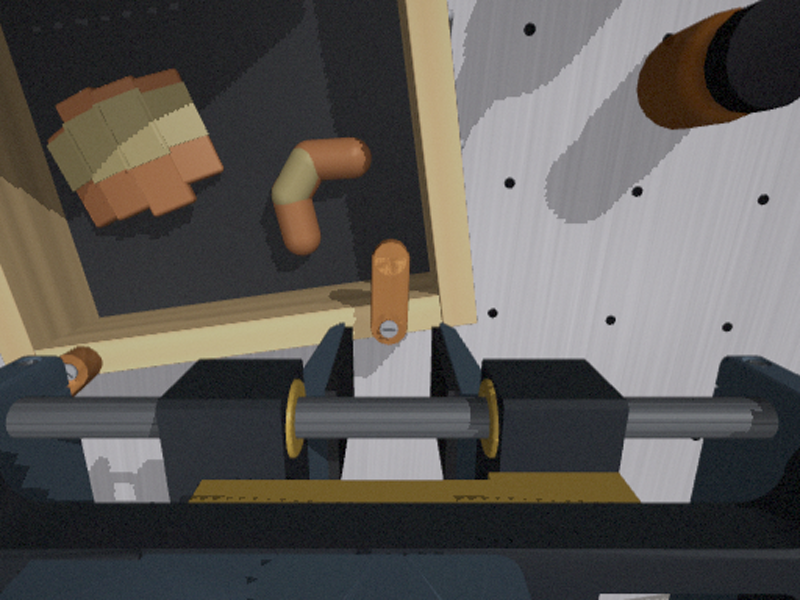

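Request:
play_rows(
  motion=[
    [-0.001,0.002,-0.02,0,0.35],
    [-0.001,0.002,-0.035,0,0.35],
    [-0.001,0.002,-0.04,0,0.35],
    [-0.001,0.002,-0.04,0,0.35],
    [-0.001,0.002,-0.04,0,0.1],
    [-0.001,0.002,-0.04,0,0],
    [-0.001,0.002,-0.04,0,0],
    [-0.001,0.002,-0.04,0,0],
  ],
  squeeze=10,
)

```text
time_s: 12.58
ee_pos: [625.4, -71.7, 91.1]
ee_rot: [75.8, 89.9, -10.5]
force: [-1.2, -0.7, 2.6]
gripper_width: 18.0
```

Request:
play_rows(
  motion=[
    [0,0,0,0,0],
    [0,0,0,-0.11,0],
    [0,0,0,-0.22,0],
    [0,0,0,-0.33,0],
    [0,0,0,-0.44,0],
    [0,0,0,-0.55,0],
    [0,0,0,-0.66,0],
    [0,0,0,-0.77,0],
  ],
)

```text
time_s: 13.25
ee_pos: [624.6, -71.5, 91.0]
ee_rot: [24.6, 90.0, -106.1]
force: [-2.2, 1.1, 7.3]
gripper_width: 17.6
```

Request:
play_rows(
  motion=[
    [0,0,0,-0.12,0],
    [0,0,0,-0.24,0],
    [0,0,0,-0.36,0],
    [0,0,0,-0.48,0],
    [0,0,0,-0.6,0],
    [0,0,0,-0.72,0],
    [0,0,0,-0.84,0],
    [0,0,0,-0.98,0],
  ],
)

```text
time_s: 13.92
ee_pos: [624.2, -70.7, 91.0]
ee_rot: [-47.7, 89.9, 126.3]
force: [-4.5, 1.9, 7.2]
gripper_width: 17.7
```

Request:
play_rows(
  motion=[
    [0,0,0,0,0],
    [0,0,0,0,0.35],
    [0,0,0,0,0.35],
    [0,0,0,0,0.35],
    [0,0,0.03,0,0.35],
    [0,0,0.07,0,0.35],
    [0,0,0.11,0,0.35],
    [0,0,0.15,0,0.35],
  ],
)

```text
time_s: 14.58
ee_pos: [624.7, -71.5, 241.0]
ee_rot: [9.2, 90.0, -176.4]
force: [0.8, 0.6, -0.9]
gripper_width: 31.8
```

Run:
```python
from h import *
import pickle
f=shot('scene'); g=shot('side'); pickle.dump((f,g),open('p7.pkl','wb'))
i=f['img'][40:240,190:350]; cv2.imwrite('pics/s7.png',cv2.resize(i,None,fx=3,fy=3,interpolation=cv2.INTER_CUBIC))
i=g['img'][140:260,190:350]; cv2.imwrite('pics/d7.png',cv2.resize(i,None,fx=4,fy=4,interpolation=cv2.INTER_CUBIC))
s=f['st'];print(s['ee_pos'],s['qpos'].round(),s['gripper_width'],R.from_euler('xyz',s['ee_rot'],degrees=True).as_matrix()[:2,1])
a=finder.spot_point(f,'lid_edge');b=finder.spot_point(g,'lid_edge');print(a[:1],b[:1])
if a and b: print(tri([(f,a[0]['point']),(g,b[0]['point'])]))
```

```text
[624.67272791 -71.54344478 241.01086544] [-8. 22. 79. -0. 78. 88.] 31.82670319455008 [-0.09896954 -0.99509045]
[{'point': [313.7, 86.5], 'conf': 0.81}] [{'point': [254.8, 192.0], 'conf': 0.93}]
(array([487.16075352, 173.2256689 , 286.38105271]), [3.0, 3.0])
```

View pics/s7.png

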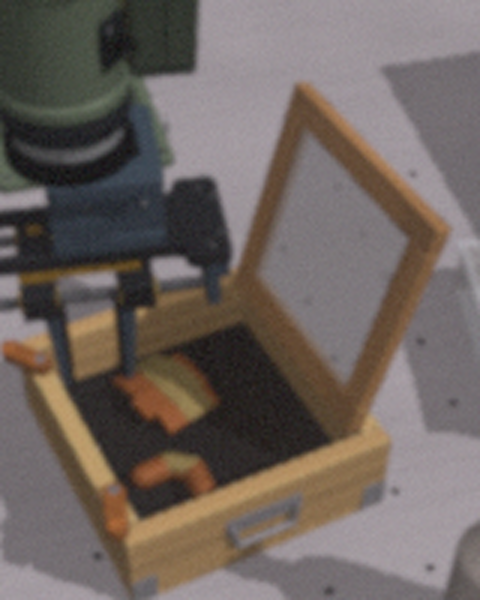

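View pics/d7.png

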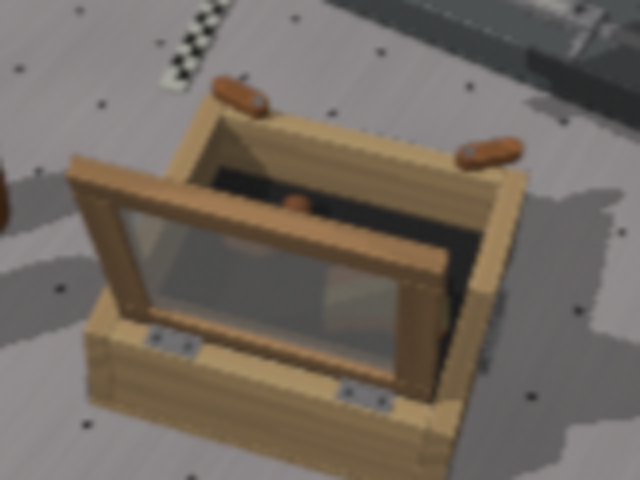

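Request:
play_rows(
  motion=[
    [0,0,0.025,0.12,0],
    [0,0,0.055,0.24,0],
    [0,0,0.08,0.36,0],
    [-0.01,0.02,0.08,0.48,0],
    [-0.02,0.045,0.08,0.6,0],
    [-0.035,0.075,0.08,0.72,0],
    [-0.05,0.105,0.08,0.83,0],
    [-0.065,0.135,0.08,0.94,0],
  ],
)

```text
time_s: 15.45
ee_pos: [558.5, 64.4, 317.3]
ee_rot: [-43.5, 89.8, -175.0]
force: [1.1, -0.3, -0.2]
gripper_width: 0.4
```

Request:
play_rows(
  motion=[
    [-0.014,0.03,0,0.12,0],
    [-0.028,0.06,0,0.24,0],
    [-0.042,0.09,0,0.36,0],
    [-0.056,0.12,0,0.48,0],
    [-0.07,0.142,0,0.6,0],
    [-0.075,0.147,0,0.72,0],
    [-0.075,0.147,0,0.83,0],
    [-0.075,0.147,0,0.938,0],
  ],
)

```text
time_s: 16.12
ee_pos: [483.8, 211.0, 317.5]
ee_rot: [-78.7, 89.8, -156.3]
force: [0.0, 0.6, -0.1]
gripper_width: 0.6
```

Request:
play_rows(
  motion=[
    [0,0,0,0,0],
    [0,0,-0.02,0,0],
    [0,0,-0.04,0,0],
    [0,0,-0.055,0,0],
    [0,0,-0.055,0,0],
    [0,0,-0.055,0,0],
    [0,0,-0.055,0,0],
    [0,0,-0.055,0,0],
  ],
)

```text
time_s: 16.78
ee_pos: [485.5, 210.7, 265.7]
ee_rot: [99.3, 89.9, 21.2]
force: [0.5, 1.1, 0.2]
gripper_width: 0.4
```

Run:
```python
from h import *
f=shot('scene'); g=shot('side')
i=f['img'][40:240,190:390]; cv2.imwrite('pics/s8.png',cv2.resize(i,None,fx=3,fy=3,interpolation=cv2.INTER_CUBIC))
i=g['img'][100:260,150:350]; cv2.imwrite('pics/d8.png',cv2.resize(i,None,fx=3,fy=3,interpolation=cv2.INTER_CUBIC))
s=f['st'];print(s['ee_pos'],s['force'],s['qpos'].round(),s['gripper_width'],R.from_euler('xyz',s['ee_rot'],degrees=True).as_matrix()[:2,1])
```

```text
[485.54491675 210.65138241 265.69753224] [0.48235855 1.14330706 0.23506944] [22. 12. 90. -0. 77. 10.] 0.41615888026861475 [0.97863216 0.20561086]
```

View pics/s8.png

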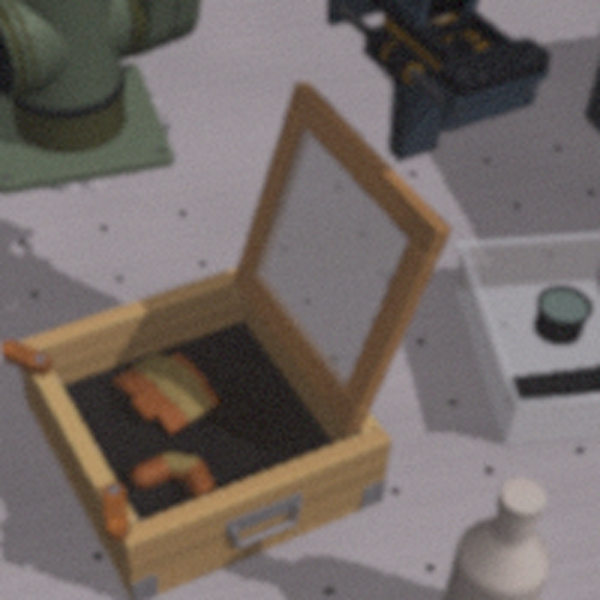

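View pics/d8.png

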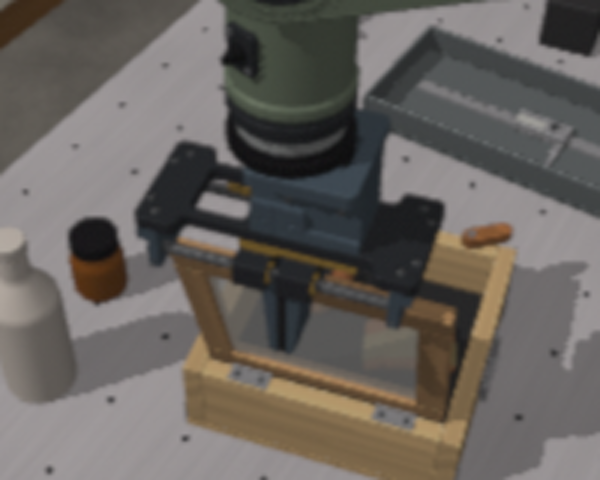

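Request:
play_rows(
  motion=[
    [0.002,-0.01,0,0,0],
    [0.004,-0.02,0,0,0],
    [0.006,-0.03,0,0,0],
    [0.008,-0.04,0,0,0],
    [0.01,-0.05,0.001,0,0],
    [0.012,-0.06,0.001,0,0],
    [0.014,-0.068,0.001,0,0],
    [0.0155,-0.0735,0.001,0,0],
  ],
)

```text
time_s: 17.55
ee_pos: [500.3, 135.6, 265.7]
ee_rot: [-79.2, 89.9, -157.3]
force: [-2.0, 1.7, 1.1]
gripper_width: 0.4
```

Run:
```python
from h import *
f=shot('scene'); 
i=f['img'][40:240,190:390]; cv2.imwrite('pics/s9.png',cv2.resize(i,None,fx=3,fy=3,interpolation=cv2.INTER_CUBIC))
s=f['st'];print(s['ee_pos'],s['force'])
```

```text
[500.2766591 135.6126234 265.7056124] [-1.99035348  1.69746527  1.13321753]
```

View pics/s9.png

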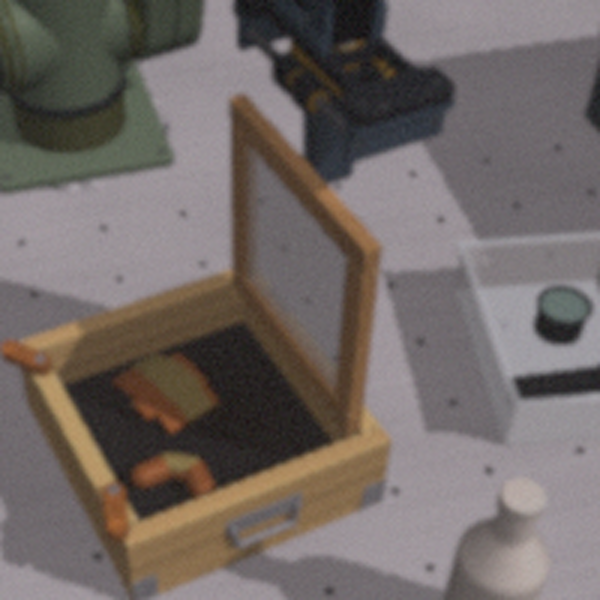

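Request:
play_rows(
  motion=[
    [0.005,-0.0245,-0.0015,0,0],
    [0.0103,-0.049,-0.0075,0,0],
    [0.0146,-0.0695,-0.016,0,0],
    [0.0185,-0.088,-0.0265,0,0],
    [0.0218,-0.104,-0.037,0,0],
    [0.0247,-0.117,-0.05,0,0],
    [0.0274,-0.13,-0.064,0,0],
    [0.0295,-0.14,-0.0765,0,0],
  ],
)

```text
time_s: 18.27
ee_pos: [530.0, -4.7, 188.4]
ee_rot: [-12.6, 89.9, -90.7]
force: [-0.3, 1.7, 0.8]
gripper_width: 0.5
```

Run:
```python
from h import *
f=shot('scene'); 
i=f['img'][40:240,190:390]; cv2.imwrite('pics/s10.png',cv2.resize(i,None,fx=3,fy=3,interpolation=cv2.INTER_CUBIC))
s=f['st'];print(s['ee_pos'],s['force'])
```

```text
[530.04407124  -4.70813571 188.42440507] [-0.28809541  1.66011256  0.8226776 ]
```

View pics/s10.png

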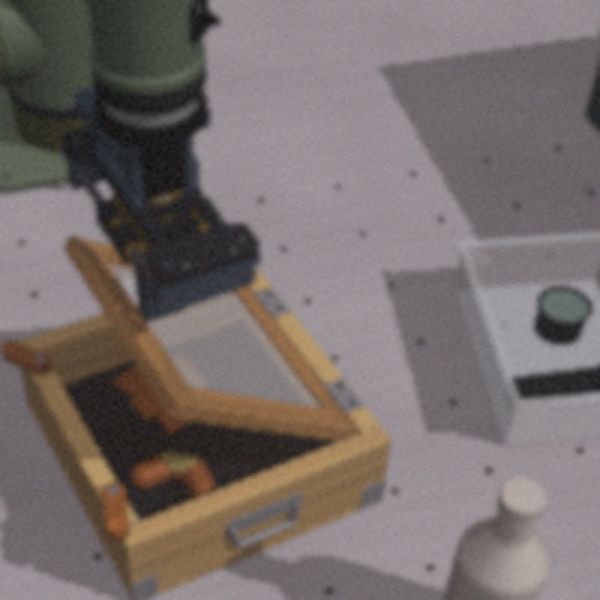

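Request:
play_rows(
  motion=[
    [0.002,-0.01,-0.015,0,0],
    [0.004,-0.018,-0.032,0,0],
    [0.005,-0.0245,-0.05,0,0],
    [0.006,-0.029,-0.065,0,0],
    [0.007,-0.032,-0.078,0,0],
    [0.0075,-0.035,-0.087,0,0],
    [0.008,-0.037,-0.095,0,0],
    [0.008,-0.038,-0.1,0,0],
  ],
)

```text
time_s: 18.98
ee_pos: [537.7, -41.1, 88.6]
ee_rot: [-89.4, 90.0, -167.5]
force: [-0.7, 0.9, 0.1]
gripper_width: 0.4
```

Request:
play_rows(
  motion=[
    [0,0,-0.002,0,0],
    [0,0,-0.003,0,0],
    [0,0,-0.004,0,0],
    [0,0,-0.005,0,0],
    [0,0,-0.006,0,0],
    [0,0,-0.006,0,0],
    [0,0,-0.006,0,0],
    [0,0,-0.006,0,0],
  ],
)

```text
time_s: 19.65
ee_pos: [538.2, -41.0, 85.1]
ee_rot: [64.4, 89.9, -13.7]
force: [-3.4, -0.4, 9.6]
gripper_width: 0.1
```

Request:
play_rows(
  motion=[
    [0,0,-0.002,0,0],
    [0,0,-0.004,0,0],
    [0,0,-0.005,0,0],
    [0,0,-0.005,0,0],
    [0,0,-0.005,0,0],
    [0,0,-0.005,0,0],
    [0,0,-0.005,0,0],
    [0,0,-0.005,0,0],
  ],
)

```text
time_s: 20.32
ee_pos: [538.4, -41.0, 84.6]
ee_rot: [66.9, 89.8, -11.2]
force: [-12.1, 2.2, 37.0]
gripper_width: 0.0
```

Request:
play_rows(
  motion=[
    [0,0,0.005,0,0],
    [0,0,0.02,0,0],
    [0,0,0.05,0,0],
    [0,0,0.09,0,0],
    [0,0,0.12,0,0],
    [0,-0.02,0.15,0,0],
    [0,-0.02,0.15,0,0],
    [0,-0.02,0.15,0,0],
  ],
)

```text
time_s: 20.98
ee_pos: [539.0, -61.6, 230.5]
ee_rot: [71.2, 89.7, -7.0]
force: [0.2, -0.1, -0.8]
gripper_width: 0.4
```

Run:
```python
from h import *
import pickle
f=shot('wrist'); pickle.dump(f,open('w11.pkl','wb'))
g=shot('scene');i=g['img'][40:240,190:390]; cv2.imwrite('pics/s11.png',cv2.resize(i,None,fx=3,fy=3,interpolation=cv2.INTER_CUBIC))
cv2.imwrite('pics/w11.png',cv2.resize(f['img'],(800,600),interpolation=cv2.INTER_CUBIC))
s=f['st'];print(s['ee_pos'],s['force'],R.from_euler('xyz',s['ee_rot'],degrees=True).as_matrix()[:2,1])
```

```text
[539.01146176 -61.55959283 230.51033685] [ 0.23114263 -0.0719864  -0.75802834] [0.97864813 0.20548023]
```

View pics/w11.png

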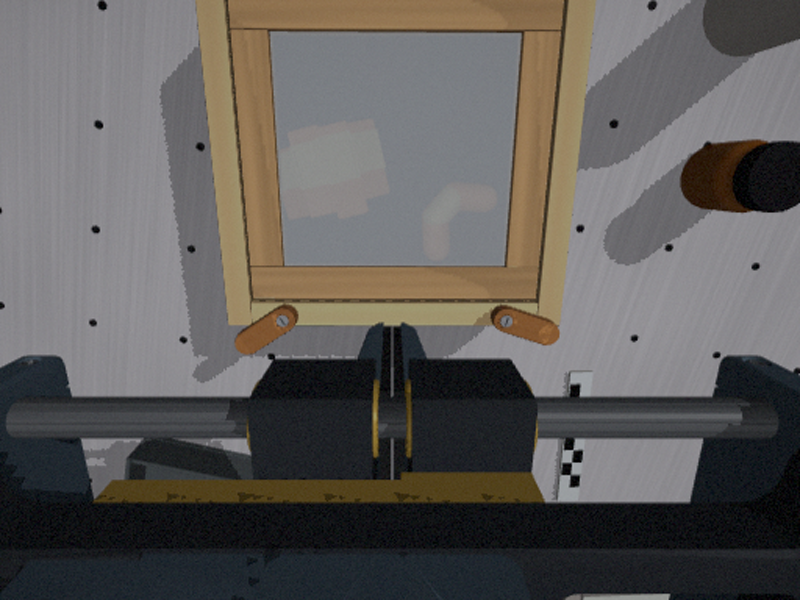

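View pics/s11.png

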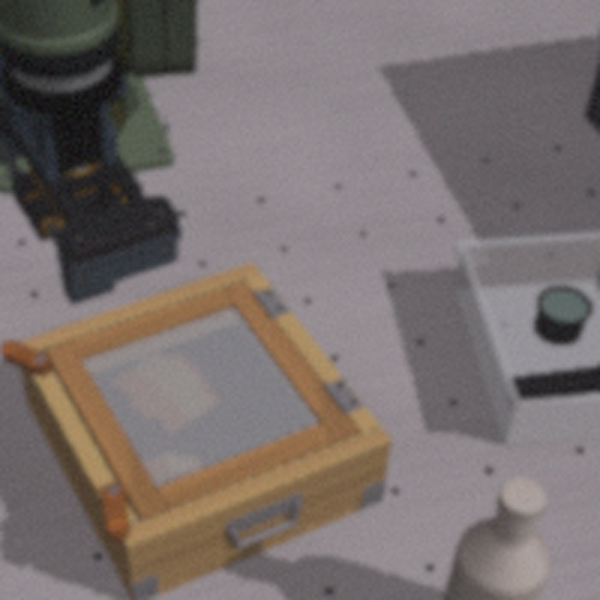

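Request:
play_rows(
  motion=[
    [0.015,-0.002,0,-0.12,0.2],
    [0.03,-0.004,0,-0.24,0.35],
    [0.045,-0.005,0,-0.36,0.35],
    [0.06,-0.007,0,-0.48,0.35],
    [0.075,-0.009,0,-0.6,0.35],
    [0.086,-0.01,0,-0.72,0.35],
    [0.0865,-0.0105,0,-0.84,0.35],
    [0.0865,-0.0105,0,-0.96,0.35],
  ],
)

```text
time_s: 21.75
ee_pos: [624.2, -70.9, 225.6]
ee_rot: [-55.7, 89.8, 170.9]
force: [-1.1, 0.1, -0.3]
gripper_width: 32.3
```

Request:
play_rows(
  motion=[
    [0,0,-0.015,-0.12,0.35],
    [0,0,-0.03,-0.24,0.35],
    [0,0,-0.045,-0.36,0.35],
    [0,0,-0.06,-0.48,0.35],
    [0,0,-0.075,-0.6,0.35],
    [0,0,-0.09,-0.72,0.35],
    [0,0,-0.095,-0.84,0.35],
    [0,0,-0.095,-0.92,0.35],
  ],
)

```text
time_s: 22.42
ee_pos: [622.0, -70.6, 129.1]
ee_rot: [-2.0, 89.5, 172.0]
force: [0.3, 0.5, -0.1]
gripper_width: 31.9
```

Run:
```python
from h import *
f=shot('wrist')
cv2.imwrite('pics/w12.png',cv2.resize(f['img'],(800,600),interpolation=cv2.INTER_CUBIC))
s=f['st'];v=R.from_euler('xyz',s['ee_rot'],degrees=True).as_matrix()[:2,1];print(s['ee_pos'],s['qpos'].round(),np.degrees(np.arctan2(v[1],v[0])))
print(proj(f,[[626,-71.7,100]])*1.5625)
```

```text
[621.98419996 -70.58546637 129.09882029] [-8. 27. 89.  0. 65. 89.] -96.06930826559629
[[392.90215523 329.49280275]]
```

View pics/w12.png

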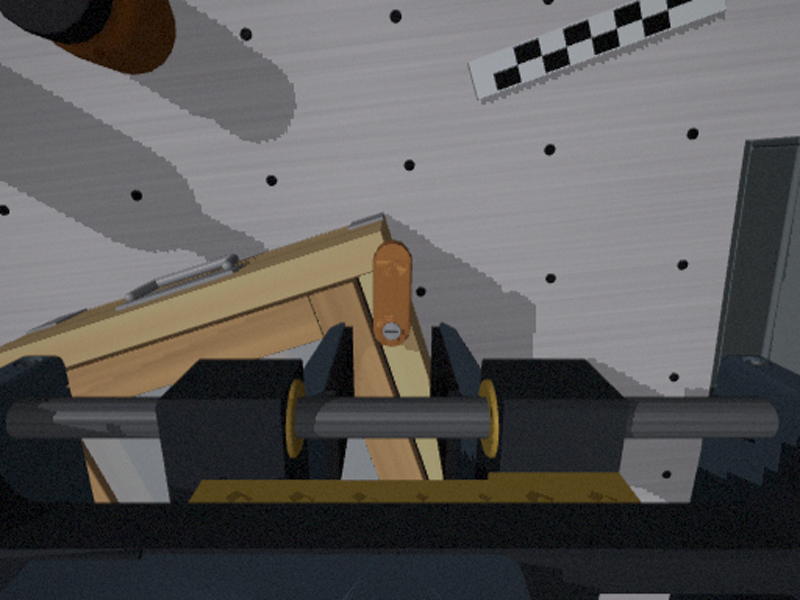

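Request:
play_rows(
  motion=[
    [0,0,-0.01,0,0.35],
    [0,0,-0.02,0,0.35],
    [0,0,-0.03,0,0.35],
    [0,0,-0.034,0,0.35],
    [0,0,-0.034,0,0.35],
    [0,0,-0.034,0,0.35],
    [0,0,-0.034,0,0.35],
    [0,0,-0.034,0,0.35],
  ],
)

```text
time_s: 23.13
ee_pos: [624.8, -71.6, 99.9]
ee_rot: [172.9, 89.9, -12.9]
force: [-0.4, -0.1, 1.1]
gripper_width: 32.1
```

Request:
play_rows(
  motion=[
    [0.001,0,-0.005,0,0.35],
    [0.001,0,-0.009,0,0.35],
    [0.001,0,-0.009,0,0.35],
    [0.001,0,-0.009,0,0],
    [0.001,0,-0.009,0,0],
    [0.001,0,-0.009,0,0],
    [0.001,0,-0.009,0,0],
    [0.001,0,-0.009,0,0],
  ],
)

```text
time_s: 23.8
ee_pos: [625.5, -70.8, 90.3]
ee_rot: [-94.9, 89.9, 79.3]
force: [0.8, 2.8, -1.1]
gripper_width: 17.8
```

Request:
play_rows(
  motion=[
    [0,0,0,0.11,0],
    [0,0,0,0.22,0],
    [0,0,0,0.33,0],
    [0,0,0,0.44,0],
    [0,0,0,0.55,0],
    [0,0,0,0.66,0],
    [0,0,0,0.77,0],
    [0,0,0,0.88,0],
  ],
)

```text
time_s: 24.47
ee_pos: [625.5, -70.5, 90.3]
ee_rot: [-143.4, 89.9, 81.5]
force: [-0.2, 4.6, -0.1]
gripper_width: 18.1
```

Request:
play_rows(
  motion=[
    [0,0,0,0.12,0],
    [0,0,0,0.24,0],
    [0,0,0,0.36,0],
    [0,0,0,0.48,0],
    [0,0,0,0.6,0],
    [0,0,0,0.72,0],
    [0,0,0,0.84,0],
    [0,0,0,0.96,0],
  ],
)

```text
time_s: 25.13
ee_pos: [625.2, -70.3, 90.3]
ee_rot: [-178.8, 89.9, 101.1]
force: [-0.4, 5.2, -0.3]
gripper_width: 17.9
```

Request:
play_rows(
  motion=[
    [0,0,0,0.04,0],
    [0,0,0,0.04,0],
    [0,0,0,0.04,0.35],
    [0,0,0,0.04,0.35],
    [0,0,0,0.04,0.35],
    [0,0,0.03,0.04,0.35],
    [0,0,0.07,0.04,0.35],
    [0,0,0.1,0.04,0.35],
  ],
)

```text
time_s: 25.8
ee_pos: [625.8, -72.2, 192.5]
ee_rot: [37.8, 89.9, -40.3]
force: [1.9, -0.8, 0.7]
gripper_width: 31.8
```

Run:
```python
from h import *
f=shot('wrist')
cv2.imwrite('pics/w13.png',cv2.resize(f['img'],(800,600),interpolation=cv2.INTER_CUBIC))
s=f['st'];v=R.from_euler('xyz',s['ee_rot'],degrees=True).as_matrix()[:2,1];print(s['ee_pos'],s['qpos'].round(),np.degrees(np.arctan2(v[1],v[0])))
```

```text
[625.77189517 -72.20775534 192.45546095] [ -8.  24.  84.  -0.  72. -19.] 11.87439656460677
```

View pics/w13.png

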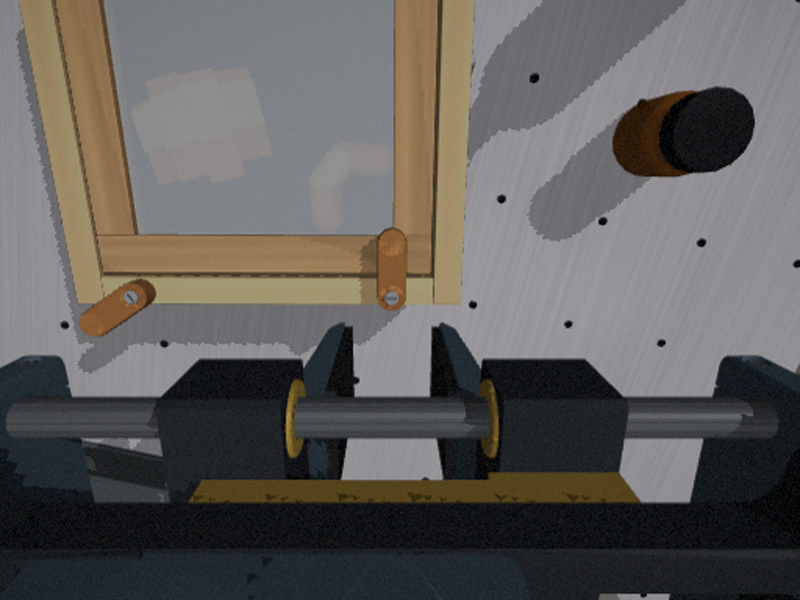

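Request:
play_rows(
  motion=[
    [-0.02,-0.004,0,-0.12,0.35],
    [-0.045,-0.009,0,-0.24,0.35],
    [-0.07,-0.014,0,-0.36,0.35],
    [-0.095,-0.019,0,-0.48,0.35],
    [-0.12,-0.024,-0.01,-0.6,0.35],
    [-0.14,-0.029,-0.02,-0.72,0.35],
    [-0.155,-0.032,-0.04,-0.84,0.35],
    [-0.157,-0.032,-0.05,-0.96,0.35],
  ],
)

```text
time_s: 26.52
ee_pos: [464.5, -104.0, 138.9]
ee_rot: [-40.5, 89.8, -174.0]
force: [0.7, 0.7, -0.7]
gripper_width: 32.3
```

Request:
play_rows(
  motion=[
    [0,0,-0.01,-0.044,0.35],
    [0,0,-0.01,-0.044,0.35],
    [0,0,-0.01,-0.044,0.35],
    [0,0,-0.01,-0.044,0.35],
    [0,0,-0.01,-0.044,0.35],
    [0,0,-0.01,-0.044,0.35],
    [0,0,-0.01,-0.044,0.35],
    [0,0,-0.01,-0.044,0.35],
  ],
)

```text
time_s: 27.18
ee_pos: [468.6, -103.5, 130.6]
ee_rot: [109.9, 90.0, -25.6]
force: [-0.6, -0.4, 0.2]
gripper_width: 31.8
```

Run:
```python
from h import *
f=shot('wrist')
cv2.imwrite('pics/w14.png',cv2.resize(f['img'],(800,600),interpolation=cv2.INTER_CUBIC))
s=f['st'];v=R.from_euler('xyz',s['ee_rot'],degrees=True).as_matrix()[:2,1];print(s['ee_pos'],s['qpos'].round(),np.degrees(np.arctan2(v[1],v[0])))
print(proj(f,[[469,-104.2,100]])*1.5625)
```

```text
[ 468.64798699 -103.49819435  130.56491511] [-14.  14. 109.  -0.  57.  32.] -45.583752409274226
[[391.97484772 336.98524847]]
```

View pics/w14.png

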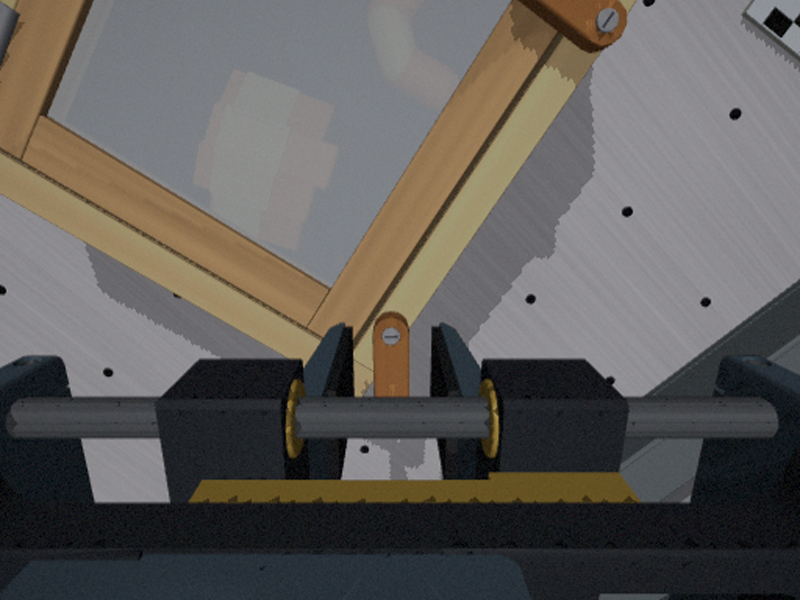

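Request:
play_rows(
  motion=[
    [0,-0.0005,-0.02,0,0.35],
    [0,-0.0005,-0.035,0,0.35],
    [0,-0.0005,-0.04,0,0.35],
    [0,-0.0005,-0.04,0,0.35],
    [0,-0.0005,-0.04,0,0.1],
    [0,-0.0005,-0.04,0,0],
    [0,-0.0005,-0.04,0,0],
    [0,-0.0005,-0.04,0,0],
  ],
)

```text
time_s: 27.9
ee_pos: [468.3, -103.3, 91.0]
ee_rot: [-140.6, 89.9, 83.8]
force: [-1.2, 3.3, 4.4]
gripper_width: 17.8
```

Request:
play_rows(
  motion=[
    [0,0,0,0,0],
    [0,0,0,-0.12,0],
    [0,0,0,-0.24,0],
    [0,0,0,-0.36,0],
    [0,0,0,-0.48,0],
    [0,0,0,-0.6,0],
    [0,0,0,-0.72,0],
    [0,0,0,-0.84,0],
  ],
)

```text
time_s: 28.57
ee_pos: [468.1, -103.1, 91.0]
ee_rot: [-74.7, 89.9, 101.2]
force: [-3.1, 5.9, 6.8]
gripper_width: 18.0
```

Request:
play_rows(
  motion=[
    [0,0,0,-0.12,0],
    [0,0,0,-0.24,0],
    [0,0,0,-0.36,0],
    [0,0,0,-0.48,0],
    [0,0,0,-0.6,0],
    [0,0,0,-0.72,0],
    [0,0,0,-0.84,0],
    [0,0,0,-0.9,0],
  ],
)

```text
time_s: 29.23
ee_pos: [468.2, -102.8, 91.0]
ee_rot: [-31.9, 89.9, 92.5]
force: [-2.3, 6.3, 5.8]
gripper_width: 17.9
```

Request:
play_rows(
  motion=[
    [0,0,0,0,0],
    [0,0,0,0,0.35],
    [0,0,0,0,0.35],
    [0,0,0,0,0.35],
    [0,0,0.03,0,0.45],
    [0,0,0.05,0,0.5],
    [0,0,0.07,0,0.5],
    [0,0,0.09,0,0.5],
  ],
)

```text
time_s: 29.9
ee_pos: [468.6, -104.5, 181.3]
ee_rot: [170.9, 89.9, -64.4]
force: [0.4, -1.0, 0.2]
gripper_width: 46.0
```

Run:
```python
from h import *
f=shot('wrist')
cv2.imwrite('pics/w15.png',cv2.resize(f['img'],(800,600),interpolation=cv2.INTER_CUBIC))
s=f['st'];v=R.from_euler('xyz',s['ee_rot'],degrees=True).as_matrix()[:2,1];print(s['ee_pos'],s['qpos'].round(),np.degrees(np.arctan2(v[1],v[0])))
```

```text
[ 468.59267509 -104.46104394  181.26066711] [-14.  11. 105.  -0.  64. 131.] -145.30133959085728
```

View pics/w15.png

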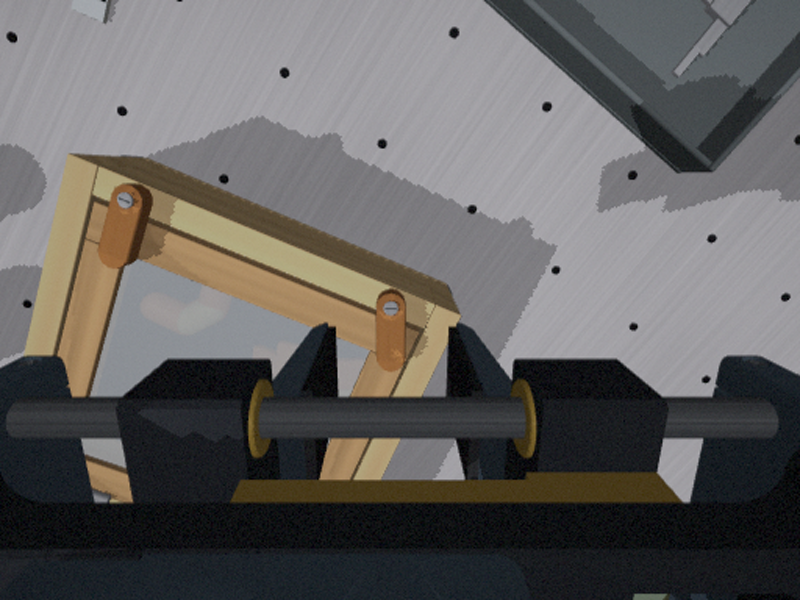

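Request:
play_rows(
  motion=[
    [0,0,0,0.12,0.5],
    [0,0,0,0.24,0.5],
    [0,0,0,0.36,0.5],
    [0,0,0,0.48,0.5],
    [0,0,0,0.6,0.5],
    [0,0,0,0.72,0.5],
    [0,0,0,0.84,0.5],
    [0,0,0,0.96,0.5],
  ],
)

```text
time_s: 30.62
ee_pos: [468.5, -104.4, 179.8]
ee_rot: [84.2, 90.0, -95.8]
force: [0.3, 0.2, 0.4]
gripper_width: 45.2
```

Request:
play_rows(
  motion=[
    [0,0,0,0.12,0.5],
    [0,0,0,0.24,0.5],
    [0,0,0,0.36,0.5],
    [0,0,0,0.48,0.5],
    [0,0,0,0.6,0.5],
    [0,0,0,0.72,0.5],
    [0,0,0,0.84,0.5],
    [0,0,0,0.96,0.5],
  ],
)

```text
time_s: 31.28
ee_pos: [468.5, -104.4, 179.8]
ee_rot: [36.8, 90.0, -88.1]
force: [0.7, 0.3, 0.1]
gripper_width: 45.7
```

Request:
play_rows(
  motion=[
    [0,0,0,0.12,0.5],
    [0,0,0,0.24,0.5],
    [0,0,0,0.36,0.5],
    [0,0,0,0.48,0.5],
    [0,0,0,0.6,0.5],
    [0,0,0,0.72,0.5],
    [0,0,0,0.84,0.45],
    [0,0,0,0.96,0.45],
  ],
)

```text
time_s: 31.95
ee_pos: [468.5, -104.4, 179.8]
ee_rot: [-22.6, 90.0, -92.6]
force: [0.1, -1.4, -0.7]
gripper_width: 41.2
```

Request:
play_rows(
  motion=[
    [0,0,-0.01,0.12,0.45],
    [0,0,-0.03,0.24,0.45],
    [0,0,-0.05,0.26,0.45],
    [0,0,-0.05,0.26,0.45],
    [0,0,-0.05,0.26,0.45],
    [0,0,-0.05,0.26,0.45],
    [0,0,-0.05,0.26,0.45],
    [0,0,-0.05,0.26,0.45],
  ],
)

```text
time_s: 32.62
ee_pos: [469.2, -104.2, 131.3]
ee_rot: [42.0, 89.9, -13.4]
force: [0.2, 0.7, 1.1]
gripper_width: 41.2
```

Run:
```python
from h import *
f=shot('wrist')
cv2.imwrite('pics/w16.png',cv2.resize(f['img'],(800,600),interpolation=cv2.INTER_CUBIC))
s=f['st'];v=R.from_euler('xyz',s['ee_rot'],degrees=True).as_matrix()[:2,1];print(s['ee_pos'],s['qpos'].round(),np.degrees(np.arctan2(v[1],v[0])),s['gripper_width'])
```

```text
[ 469.23866406 -104.24011313  131.34973349] [-14.  14. 109.   0.  57. -48.] 34.588826620862285 41.187716085735566
```

View pics/w16.png

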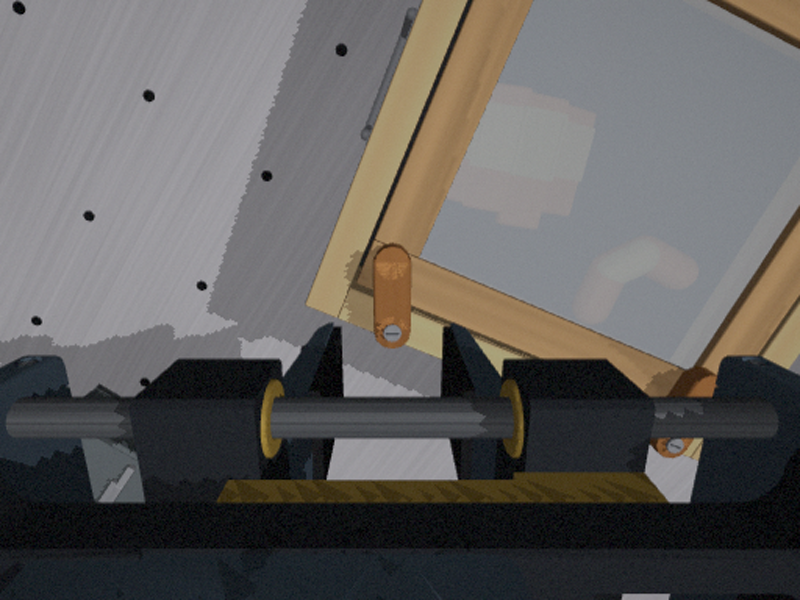

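Request:
play_rows(
  motion=[
    [0,0,-0.02,0,0.4],
    [0,0,-0.035,0,0.35],
    [0,0,-0.04,0,0.35],
    [0,0,-0.04,0,0.35],
    [0,0,-0.04,0,0.1],
    [0,0,-0.04,0,0],
    [0,0,-0.04,0,0],
    [0,0,-0.04,0,0],
  ],
)

```text
time_s: 33.33
ee_pos: [469.3, -104.1, 91.3]
ee_rot: [45.6, 89.9, -9.8]
force: [0.3, 0.9, 2.9]
gripper_width: 17.5
```

Request:
play_rows(
  motion=[
    [0,0,0,0,0],
    [0,0,0,-0.1,0],
    [0,0,0,-0.2,0],
    [0,0,0,-0.3,0],
    [0,0,0,-0.396,0],
    [0,0,0,-0.396,0],
    [0,0,0,-0.396,0.3],
    [0,0,0,-0.396,0.35],
  ],
)

```text
time_s: 34.0
ee_pos: [468.3, -104.0, 90.4]
ee_rot: [94.1, 90.0, 16.0]
force: [0.0, -0.1, 0.7]
gripper_width: 28.1
```

Request:
play_rows(
  motion=[
    [0,0,0,0,0.35],
    [0,0,0,0,0.35],
    [0,0,0.02,0,0.35],
    [0,0,0.05,0,0.35],
    [0,0,0.09,0,0.35],
    [0,0,0.12,0,0.35],
    [-0.01,-0.02,0.15,0,0.35],
    [-0.02,-0.04,0.15,0,0.35],
  ],
)

```text
time_s: 34.67
ee_pos: [451.6, -144.9, 246.3]
ee_rot: [59.5, 89.3, -18.4]
force: [1.0, 0.1, -0.4]
gripper_width: 31.7
```

Run:
```python
from h import *
f=shot('wrist');g=shot('scene')
cv2.imwrite('pics/w17.png',cv2.resize(f['img'],(800,600),interpolation=cv2.INTER_CUBIC))
cv2.imwrite('pics/s17.png',cv2.resize(g['img'],(800,600),interpolation=cv2.INTER_CUBIC))
s=f['st'];print(s['ee_pos'],s['force'])
```

```text
[ 451.5694678  -144.92168767  246.26300928] [ 0.97806958  0.09464482 -0.39575499]
```

View pics/w17.png

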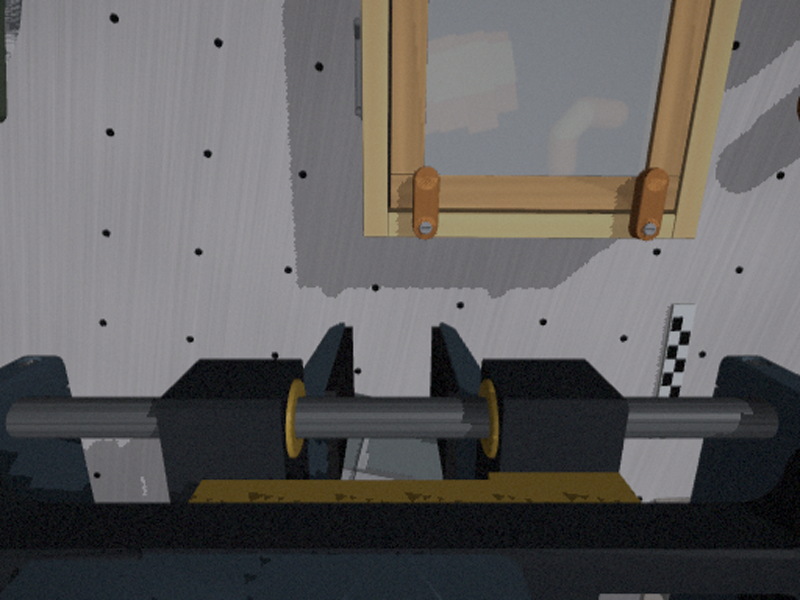

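View pics/s17.png

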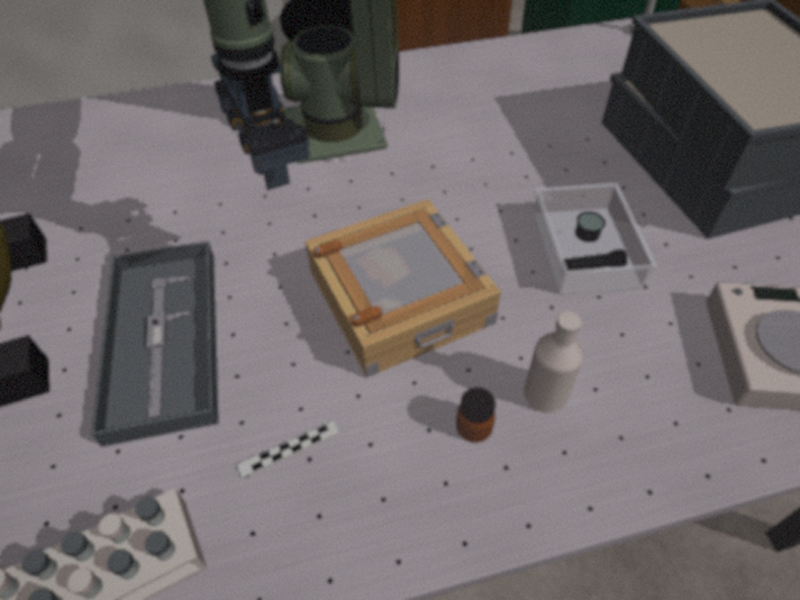

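Request:
play_rows(
  motion=[
    [0,0,0,0,0.35],
    [0,0,0,0,0.35],
    [0,0,0,0,0.35],
    [0,0,0,0,0.35],
    [0,0,0,0,0.35],
    [0,0,0,0,0.35],
    [0,0,0,0,0.35],
    [0,0,0,0,0.35],
  ],
)

```text
time_s: 35.43
ee_pos: [448.5, -143.8, 240.2]
ee_rot: [-162.7, 90.0, 119.3]
force: [0.4, -0.5, 0.2]
gripper_width: 31.8
```

```bash
python3 -c "
from workcell import job_done
print(job_done())"
```

```text
the job is handed in; nothing more can be done
None
```

The job is done and handed in at 35.4 s of the 72 s allowed; the hand-in gives no verdict.

- **Calliper:** I gripped it by the slider block and released it a few millimetres above the grey tray floor. The last scene picture shows it lying flat, about along the tray and inside its walls.
- **Lid:** Button b was blocking the opening, so I turned it aside first. I then pushed the lid over with closed fingers and pressed it down until the fingertips stopped at 84.6 mm, close to the 85 mm flush height. The press force reached 37 N on the fingers, and afterwards the picture showed the lid flush with the rim. I did not measure its final angle or closing speed beyond that.
- **Turnbuttons:** I turned both buttons by gripping them at their pivots; a needed a second grip because of the last joint's limit. The last wrist picture shows both square across the lid edge, within a few degrees by eye.
- **Everything else:** The two finds, bottle, jar, scale bar and tub contents look unmoved, and the gripper ended clear of everything with the tool force near zero.

Some measurements disagreed by small amounts. Tray corner estimates from two views differed by about 10–15 mm, and the first estimate of button a's angle was about 5° off and corrected in a close view. The tool position also lagged by 2–5 mm right after moves, so I let it settle before the calliper release and both button grips.

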